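# Close the desk book rack up by one hole

## Task

A book in the desk rack has slumped over because the sliding bookend stands one hole too far out: pull up its spring lock knob, slide the bookend to the next hole towards the books so that the book is stood upright again, and let the lock pin go fully down into that hole. Finish while still holding the knob with the pin down in its hole (do not let go at the end: I will put more books in while you hold it). Keep all the books standing in the rack and leave the other things on the desk where they are.

Things in the scene. Friction and masses are not known exactly. Their poses are not given: they have to be found in the camera images.
- book_rack: book rack fixed to the desk: two parallel 25 mm square aluminium tubes, 440 long, tops 37 mm above the desk; the books stand on them. Origin: on the desk under the rack's middle; y along the tubes towards the fixed end plate (inner face y = +196 mm), x across, away from the robot, z up. The front tube (x = -45 mm) has 11 mm holes in its top, 40 mm apart; the rear one (x = +45) is plain
- carriage_top (a point): on the sliding bookend, which rides on both tubes: where the plunger's axis meets the top of its carriage plate (125 x 50 mm, 42 mm above the desk). 75 to 79 mm from here towards the books (+y of the rack) stands its steel end plate, 150 wide, up to 181 mm above the desk; two low braces join them 45 and 90 mm to +x of here. At this side of the end plate nothing else is in the way
- next_hole (a point): the hole to lock in: its mouth in the top of the front tube, 40 mm towards the books from the plunger's axis at the start, 37 mm above the desk; it shows in the gap between carriage plate and end plate until the carriage covers it. Fixed to the rack
- rack_slide (a joint): travel of the sliding bookend along the tubes in m: 0 = the hole it starts locked in, positive towards the books (+y of book_rack); next hole at 0.040. Unlocked it slides against about 3 N of friction. The pin has 1.5 mm of play in a hole either way; its round nose finds the hole from about 2 mm off
- lock_plunger (a joint): lift of the spring lock plunger in m: 0 = pin fully down in a hole, 0.016 = fully pulled (stop). The 8 mm pin is clear of the tube from 0.011 up; over solid tube it rests at 0.011. The spring pushes it down with 6 N at 0, 10.5 N at the stop; it does not latch up, so it must be held pulled while the bookend starts to move
- pull_knob: black ribbed round knob on top of the plunger, 25 mm diameter over its lower 18 mm, a 29 mm rim above, 26 high in all. Origin: centre of its underside, 65.5 mm above the desk when the pin is down; z up. It moves with plunger and bookend and does not turn. Best gripped across the rack (fingers to -x and +x of it), since the tall end plate stands 75 mm off towards the books
- leaning_book: dark brown hardback, 30 thick (y), 130 deep (x), 160 high (z), about 0.37 kg, on the tubes between the row and the sliding bookend, slumped about 17 degrees over against the bookend. Origin: centre of its bottom; z along its height. Moving the bookend one hole towards the books pushes it upright and leaves it 6 mm of play
- book_a: hardback of the standing row, 34 thick, 150 deep, 178 high, against the fixed end (sizes in mm). Origin: centre of its underside; z up
- book_b: hardback of the standing row, 26 thick, 140 deep, 170 high, second from the fixed end (sizes in mm). Origin: centre of its underside; z up
- book_c: hardback of the standing row, 38 thick, 150 deep, 182 high, third (sizes in mm). Origin: centre of its underside; z up
- book_d: hardback of the standing row, 28 thick, 135 deep, 168 high, last of the row, next to the leaning book (sizes in mm). Origin: centre of its underside; z up
- mug: white mug, 82 diameter, 95 high, beyond the sliding end of the rack; origin: centre of its underside
- pencil_cup: steel cup with pencils, 74 diameter, 190 high with the pencils, behind the rack; origin: centre of its underside
- stapler: stapler, 36 x 150 x about 58 high, in front of the rack; origin: centre of its underside, y along it
- tape_dispenser: black tape dispenser, 55 x 150 x 88 high, behind the rack; origin: centre of its underside, y along it
- glasses_case: dark glasses case, 62 x 160 x 42 high, in front of the rack; origin: centre of its underside, y along it
- calculator: pocket calculator, 150 x 78 x 15 high; origin: centre of its underside, x along it

How it is judged:
On the way, in this order (a step that is already met when the one before it is completed fails the run):
1. the lock plunger is pulled (10 mm or more) while the bookend is still at its first hole (value of joint lock_plunger above 0.01 m and value of joint rack_slide between -0.006 and 0.006 m), for 0.1 s.
2. the bookend is at the next hole towards the books with the pin fully down in it, the knob held in the fingers (value of joint rack_slide between 0.036 and 0.044 m and value of joint lock_plunger below 0.002 m and contact force between the fingers and pull_knob above 2 N), for 0.3 s.
At the end, for the whole second after the job is handed in: The bookend is at the next hole (40 mm, within 4 mm) and still, the pin fully down in it (within 2 mm), the fingers hold the knob (more than 2 N), and all five books stand upright in the rack (within 0.1 rad, about 6 degrees) (all of step 2 and angle between each of leaning_book, book_a, book_b, book_c, book_d's own z axis and vertical below 0.1 rad and velocity of joint rack_slide between -0.01 and 0.01 m/s); the arm keeps its last pose, push and grip.
It fails at once if a book of the standing row is shifted more than 30 mm or tips over (distance of any of book_a, book_b, book_c, book_d from where it was at the start of the episode above 0.03 m or angle between any of book_a, book_b, book_c, book_d's own z axis and vertical above 0.35 rad).
It fails at once if the leaning book falls over or out of the rack (angle between leaning_book's own z axis and vertical above 0.6 rad or height (world z) of leaning_book below 0.02 m).
It fails at once if another thing on the desk is shifted more than 30 mm (distance of any of mug, pencil_cup, stapler, tape_dispenser, glasses_case, calculator from where it was at the start of the episode above 0.03 m).
It also fails if it takes over 38 s, if anything falls off the work surface, if the arm or the gripper's body presses on something with over 40 N, if the wrist force passes 120 N, or if a joint passes its speed limit or range.

## Robot

A 6-joint arm with a two-finger parallel gripper is mounted at the origin on the work surface. World frame = base frame: x ahead of the robot, y to its left, z up, the work surface at z = 0. Lengths are in m, angles in rad, forces in N, time in s.
With the tool pointing down it reaches from about 0.375 to 0.9 m from the base axis. Payload 3.1 kg.
Tool frame: the origin (TCP) lies between the finger pads; the fingertips stand manip.finger_overhang ahead of it and the grasp point (between the pads) lies 5 mm behind it (manip.finger_overhang is the distance from the TCP to the fingertips, in m); z points along the fingers, y is the line along which they close (so a half turn about z gives the same grasp; the last joint's range is limited). The gripper opens to 85 mm and grips with 20 to 120 N. Pads are 22 mm wide; open, the fingers measure 114 mm over their backs; the gripper's body (76 mm by 85 mm) begins 54 mm behind the grasp point. The pads swing forward as they close: fully open they stand 13 mm farther back than shut.
Start: joints at [0.988, 0.527, 1.433, -0, 1.181, -0.178], TCP at [0.246, 0.574, 0.206] pointing down, gripper open.
Joint ranges: [-3.08, 3.08], [-0.75, 2.2], [0.22, 2.44], [-1.43, 4.57], [0, 2.65], [-2.85, 2.85]. Speed limits (rad/s): [2.79, 2.79, 3.14, 3.14, 3.14, 3.14].

## Interface

Orientations are given as a unit quaternion [x, y, z, w].
In Python, from station import manip gives the robot as it stands.
- The arm moves only by the tool drive_tool, never from a script. Its argument "plan" is a list of rows, each a list of 7 numbers: the shift along the tool's x, y, z in m, then the turn, a rotation vector about the tool's x, y, z in degrees, then the opening, from -1 (shut) to 1 (fully open). In form: [[x, y, z, wx, wy, wz, gripper], ...]. A call has 1 to 10 rows; each row shifts and turns the commanded pose from where the row before left it, along the tool's axes as they then stand; what a row does not reach is not made up. A row lasts 1/10 s, in which the tool goes at most 50 mm and 8.59 degrees, less where a joint would pass 70% of its speed; a pose out of reach is approached as far as the arm can. A call is refused whole if a number of a shift passes 0.05 or a number of a turn 8.59, either way. A call with a gripper value outside its range is refused whole. The fingers move at their own pace and stop on an object; "newtons" is the grip in N (left out, the last holds). Time passes only in rows, so rows that do not move let the fingers close. It gives the time, the measured TCP pose, the force, the opening and the grip force at its end, in the units of the state.
- manip.sense(): the state, without advancing time (a new reading comes with each control period).
- manip.snapshot(name): name is "scene" or "top"; returns a dict with "image" (420x560x3 uint8, red, green, blue), "z_map" (420x560 float32, m along the optical axis (not along the pixel's ray), 0 where there is no reading), "fov_y" (degrees; the focal length in pixels is half the picture's height over the tangent of half this angle, whatever the lens; pixels are square), "cx", "cy" (the principal point, pixels), "k1" (the pictures are not rectified: a ray, as slopes to the right and down, at radius r is drawn at 1 + k1 r^2 times it, then the intrinsics apply), "extrinsics" (4x4, takes a point from camera to world coordinates). Camera axes: x right, y up, looking along -z (the intrinsics and any distortion apply to the point x, -y, -z); pixel columns grow to the right and rows downward; lengths in m; the calibration is good to about 2 mm. A picture is of the moment at which its call begins.
- manip.sign_off(): hands the job in; it is judged then, once.
The state is a dict: "t": time; "q": joint angles; "qd": joint speeds; "tau": joint torques, N m; "tcp_pos": TCP position; "tool_rot": TCP orientation; "force": force on the tool from outside, world axes, zero at the start; "ft_torque": the same for the moment, N m; "finger_gap": opening from 0.0 (shut) to 1.0 (fully open); "gripper_force": force on a finger pad.
Only numpy, scipy, OpenCV 4.12 (cv2) and the standard library are available. Lean on these libraries where they do the work, as an engineer would, in place of code of your own. Each camera call takes 0.05 s, during which the arm holds its last target. There are 200 camera calls.

## Working session

There is one attempt and no reset: what is moved stays moved. The work goes in short steps, Python scripts to look and compute and a tool call to move; the robot and the scene stay as the last step left them, time stands still between calls to the robot, and variables do not carry over. Pictures are saved under pics/ and viewed, at most 10 in all, crops included, and the job is handed in when it is done.

Besides the shell and the picture viewer there is one more tool, called after ">>>" as a command line: name --pt "numbers of a row" for each row, then --argument value for the rest. drive_tool: Moves the arm, as the interface text tells. Its arguments: {"type":"object","properties":{"plan":{"type":"array"},"newtons":{"type":"number"}},"required":["plan"]}

```bash
mkdir -p pics; cat > h.py <<'E'
from station import manip
import numpy as np, cv2, pickle
def snap(n):
    s=manip.snapshot(n); pickle.dump(s,open(f'{n}.pkl','wb')); return s
def f(s): return s['image'].shape[0]/2/np.tan(np.radians(s['fov_y'])/2)
def ray(s,u,v):
    F=f(s); K=np.array([[F,0,s['cx']],[0,F,s['cy']],[0,0,1.]])
    # undistort: xd = x(1+k1 r^2)
    p=cv2.undistortPoints(np.array([[[u,v]]],float),K,np.array([s['k1'],0,0,0.]),None,None,None)[0,0] if False else None
    d=np.array([(u-s['cx'])/F,(v-s['cy'])/F]); x=d.copy()
    for _ in range(30): x=d/(1+s['k1']*(x@x))
    E=np.array(s['extrinsics']); return E[:3,3],E[:3,:3]@np.array([x[0],-x[1],-1.])
def onz(s,u,v,z):
    o,d=ray(s,u,v); return o+d*(z-o[2])/d[2]
def depth(s,u,v):
    o,d=ray(s,u,v); return o+d*s['z_map'][int(round(v)),int(round(u))]
def tri(s1,p1,s2,p2):
    o1,d1=ray(s1,*p1);o2,d2=ray(s2,*p2)
    a=np.linalg.lstsq(np.c_[d1,-d2],o2-o1,rcond=None)[0]
    A,B=o1+a[0]*d1,o2+a[1]*d2; return (A+B)/2,np.linalg.norm(A-B)
E
python3 - <<'E'
from h import *
for n in ('scene','top'):
    s=snap(n); cv2.imwrite(f'pics/{n}0.png',s['image'][:,:,::-1]); print(n,s['fov_y'],s['cx'],s['cy'],s['k1'],np.round(s['extrinsics'],3).tolist())
print(manip.sense(), manip.finger_overhang)
E
```

```text
scene 50.62332505641331 270.8142117785959 216.02176909774897 -0.055880645163620075 [[-0.2, 0.938, -0.284, 0.201], [-0.98, -0.191, 0.062, 0.128], [0.004, 0.291, 0.957, 1.14], [0.0, 0.0, 0.0, 1.0]]
top 46.05298015761049 285.1294494750341 220.31046620993186 -0.06461486698664459 [[-0.013, 0.982, -0.191, 0.292], [-1.0, -0.017, -0.019, 0.054], [-0.022, 0.19, 0.981, 1.276], [0.0, 0.0, 0.0, 1.0]]
{'t': 0.1, 'q': array([ 9.87483228e-01,  5.28341334e-01,  1.43376841e+00, -2.03088479e-05,
        1.18137527e+00, -1.78476585e-01]), 'qd': array([ 0.00033098, -0.0032112 , -0.00428   , -0.00063947,  0.0010865 ,
        0.00101651]), 'tau': array([ 5.63112189e-05, -4.43304849e+01, -1.78588039e+01, -2.44193570e-04,
        3.89342065e-03, -2.14528444e-05]), 'tcp_pos': array([0.24575244, 0.57391762, 0.20475292]), 'tool_rot': array([ 2.01034925e-01,  9.79583617e-01, -8.81859207e-04, -3.43025676e-04]), 'force': array([-0.42769515,  0.61432255, -0.22106846]), 'ft_torque': array([-0.03190871,  0.02963343, -0.00806628]), 'gripper_force': 0.0, 'finger_gap': 1.0011702702020084} 0.014
```

View pics/scene0.png

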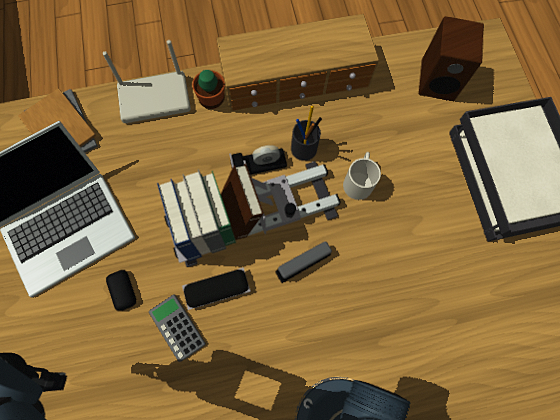

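View pics/top0.png

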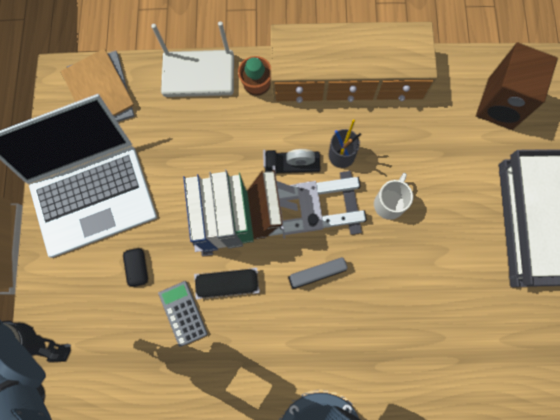

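The rack is in the middle of both pictures. The knob is at about (290,210) in scene and (313,219) in top. The sliding end points right, towards the mug. I'll enlarge both.

```bash
python3 - <<'E'
from h import *
S=pickle.load(open('scene.pkl','rb'));T=pickle.load(open('top.pkl','rb'))
a=cv2.resize(S['image'][150:250,220:350],None,fx=6,fy=6,interpolation=2)
b=cv2.resize(T['image'][160:250,250:380],None,fx=6,fy=6,interpolation=2)
cv2.imwrite('pics/sc1.png',a[:,:,::-1]);cv2.imwrite('pics/tc1.png',b[:,:,::-1])
for n,s,c in(('s',S,(290,210)),('t',T,(313,219))):
    g=s['image'].max(2); m=(g<55).astype(np.uint8); k,l,st,ce=cv2.connectedComponentsWithStats(m)
    for i in range(1,k):
        if st[i,4]>15 and np.hypot(*(ce[i]-c))<40: print(n,st[i],ce[i].round(1), depth(s,*ce[i]).round(4))
E
```

```text
s [311 178  19  21 198] [320.5 187.8] [ 0.5879 -0.0927  0.0111]
s [270 183  11   4  20] [274.2 184.4] [0.61   0.0314 0.0439]
s [255 190   5  13  17] [257.1 196.4] [0.5621 0.0851 0.1131]
s [284 202  13  16 145] [289.6 209.7] [0.5195 0.0118 0.0903]
t [309 214   9  12  84] [312.7 219.6] [0.523  0.0101 0.0876]
```

View pics/sc1.png

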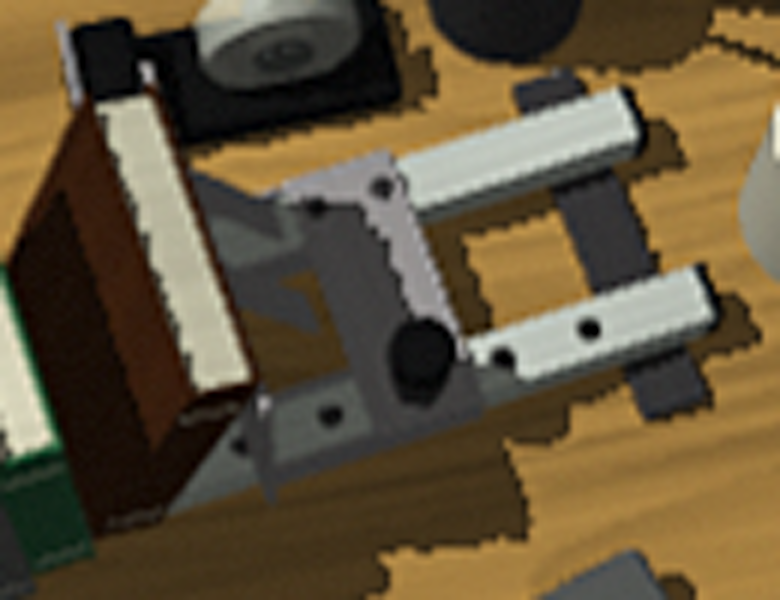

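View pics/tc1.png

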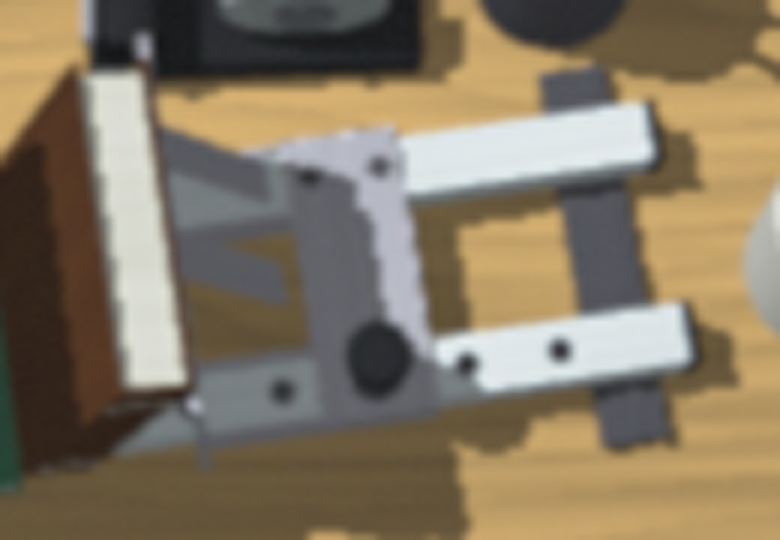

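Scene crop: the knob's rim is centred at (420,352) and the next hole at (331,415). The free holes are at (502,358) and (589,328). Top crop: the knob is at (378,356), the next hole at (283,391), and the free holes at (466,364) and (560,350).

```bash
python3 - <<'E'
from h import *
S=pickle.load(open('scene.pkl','rb'));T=pickle.load(open('top.pkl','rb'))
c=lambda p,o:tuple(np.array(o)+(np.array(p)+.5)/6-.5)
H=[]
for a,b in(((331,415),(283,391)),((502,358),(466,364)),((589,328),(560,350))):
    pa,pb=c(a,(220,150)),c(b,(250,160))
    print(tri(S,pa,T,pb),onz(S,*pa,.037),onz(T,*pb,.037)); H.append((onz(S,*pa,.037)+onz(T,*pb,.037))/2)
H=np.array(H); d=H[0]-H[2]; print('len',np.linalg.norm(d),'dir deg',np.degrees(np.arctan2(d[1],d[0])))
# rear tube's edges direction via tubes' top ends; knob
pa,pb=c((420,350),(220,150)),c((378,356),(250,160))
print('knob tri',tri(S,pa,T,pb),onz(S,*pa,.0915),onz(T,*pb,.0915))
u=d/np.linalg.norm(d); print('axis from holes', [H[0]-.04*u, H[1]+.04*u, H[2]+.08*u])
for s,p in((S,pa),(T,pb)):
    z=s['z_map']; v,uu=int(p[1]),int(p[0])
    P=np.array([depth(s,i,j) for i in range(uu-9,uu+10) for j in range(v-9,v+10)]); k=P[P[:,2]>.083]; print(len(k),np.median(k[:,2]),(k.max(0)+k.min(0))/2,k.mean(0),np.ptp(k,0))
# plate side edge crop points for direction: rear tube top centre end etc
print(manip.sense()['t'])
E
```

```text
(array([0.52083331, 0.04872278, 0.03241444]), np.float64(0.0007479757142765423)) [0.51929558 0.04874424 0.037     ] [0.52019757 0.04905266 0.037     ]
(array([ 0.53074513, -0.02942027,  0.03466337]), np.float64(0.0008286631227796278)) [ 0.52979928 -0.0294184   0.037     ] [ 0.53054108 -0.0289299   0.037     ]
(array([ 0.53540587, -0.06919394,  0.03851351]), np.float64(0.0007019977336109681)) [ 0.53564994 -0.06974319  0.037     ] [ 0.5359181  -0.06906559  0.037     ]
len 0.11938492246344204 dir deg 97.72010615842031
knob tri (array([0.52476146, 0.01035934, 0.08780532]), np.float64(0.0002681092226231021)) [0.52370179 0.01088255 0.0915    ] [0.52396009 0.01038495 0.0915    ]
axis from holes [array([0.52511993, 0.009261  , 0.037     ]), array([0.52479683, 0.0104633 , 0.037     ]), array([0.52503731, 0.0098705 , 0.037     ])]
103 0.09119001399713378 [0.36951011 0.06212121 0.6123144 ] [0.51959659 0.01132804 0.10106781] [0.3373739  0.13225748 1.05592187]
104 0.09004657530118099 [0.5245343  0.00922438 0.08991442] [0.52451239 0.00921097 0.08999992] [0.02605215 0.02469788 0.01337289]
0.1
```

>>> drive_tool --pt "0 0 -0.03 0 0 5.9 1" --pt "0 0 -0.03 0 0 5.9 1" --pt "0 0 -0.03 0 0 5.9 1" --pt "0 0 -0.03 0 0 5.9 1" --pt "0 0 0 0 0 5.9 1" --pt "0 0 0 0 0 5.9 1" --pt "0 0 0 0 0 5.9 1" --pt "0 0 0 0 0 5.9 1" --pt "0 0 0 0 0 5.9 1" --pt "0 0 0 0 0 6.0 1" --newtons 60

```text
t: 1.1
tcp_pos: [0.2459, 0.5741, 0.325]
tool_rot: [0.66, 0.752, -0.001, 0.0]
force: [-0.1, -0.4, 0.6]
finger_gap: 0.998
gripper_force: 0.0
```

>>> drive_tool --pt "-0.03 0.01 0 0 0 0 1" --pt "-0.03 0.01 0 0 0 0 1" --pt "-0.03 0.01 0 0 0 0 1" --pt "-0.03 0.01 0 0 0 0 1" --pt "-0.03 0.01 0 0 0 0 1" --pt "-0.03 0.01 0 0 0 0 1" --pt "-0.03 0.01 0 0 0 0 1" --pt "-0.03 0.01 0 0 0 0 1" --pt "-0.03 0.01 0 0 0 0 1" --pt "-0.03 0.01 0 0 0 0 1"

```text
t: 2.1
tcp_pos: [0.3855, 0.2893, 0.3253]
tool_rot: [0.658, 0.753, -0.0, -0.0]
force: [0.2, -0.5, 0.8]
finger_gap: 0.999
gripper_force: 0.0
```

>>> drive_tool --pt "-0.03 0.01 0 0 0 0 1" --pt "-0.03 0.01 0 0 0 0 1" --pt "-0.03 0.01 0 0 0 0 1" --pt "-0.03 0.01 0 0 0 0 1" --pt "-0.03 0.01 0 0 0 0 1" --pt "-0.03 0.01 0 0 0 0 1" --pt "-0.03 0.01 0 0 0 0 1" --pt "-0.03 0.01 0 0 0 0 1" --pt "-0.03 0.01 0 0 0 0 1" --pt "-0.026 0.001 0 0 0 0 1"

```text
t: 3.1
tcp_pos: [0.5162, 0.0079, 0.3251]
tool_rot: [0.658, 0.753, -0.0, -0.0]
force: [0.4, 0.0, 0.2]
finger_gap: 1.002
gripper_force: 0.0
```

>>> drive_tool --pt "0.001 0.0085 0.03 0 0 0 0.3" --pt "0 0 0.03 0 0 0 0.3" --pt "0 0 0.03 0 0 0 0.3" --pt "0 0 0.03 0 0 0 0.3" --pt "0 0 0.03 0 0 0 0.3" --pt "0 0 0.03 0 0 0 0.3" --pt "0 0 0.015 0 0 0 0.3" --pt "0 0 0 0 0 0 0.3" --pt "0 0 0 0 0 0 0.3"

```text
t: 4.0
tcp_pos: [0.5237, 0.0116, 0.1306]
tool_rot: [0.658, 0.753, -0.0, -0.0]
force: [0.4, -0.7, -0.2]
finger_gap: 0.648
gripper_force: 0.0
```

```bash
python3 - <<'E'
from h import *
S=snap('scene');T=snap('top')
a=cv2.resize(S['image'][140:250,220:350],(780,660)[0:2] if 0 else (650,550),interpolation=2)
cv2.imwrite('pics/s2.png',a[:,:,::-1])
print(manip.sense()['tcp_pos'],manip.sense()['tool_rot'])
E
```

```text
[0.52452602 0.01147299 0.13163876] [6.57989383e-01 7.53026365e-01 5.76743065e-04 9.65803354e-04]
```

View pics/s2.png

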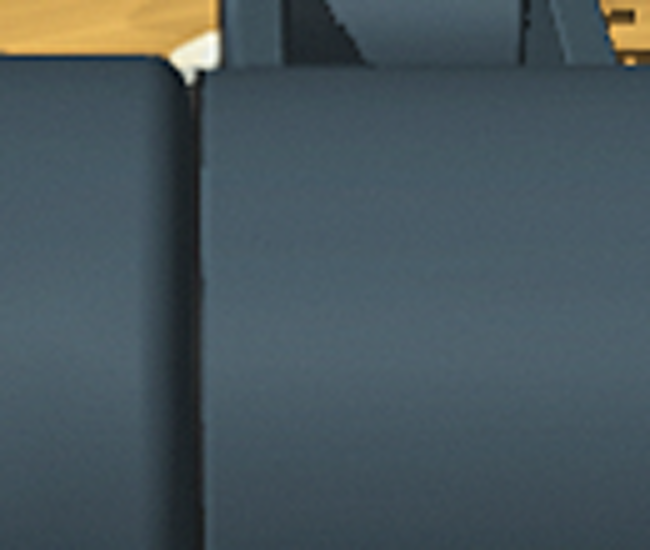

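The arm fills the scene crop and hides the knob, so I'm descending and feeling for contact by force.

>>> drive_tool --pt "-0.001 0 0.015 0 0 0 0.3" --pt "0 0 0.015 0 0 0 0.3" --pt "0 0 0.015 0 0 0 0.3" --pt "0 0 0.014 0 0 0 0.3" --pt "0 0 0 0 0 0 0.3" --pt "0 0 0 0 0 0 0.3"

```text
t: 4.7
tcp_pos: [0.5245, 0.0105, 0.0725]
tool_rot: [0.658, 0.753, 0.0, 0.001]
force: [-0.2, -0.4, 0.1]
finger_gap: 0.65
gripper_force: 0.0
```

>>> drive_tool --pt "0 0 0 0 0 0 -1" --pt "0 0 0 0 0 0 -1" --pt "0 0 0 0 0 0 -1" --pt "0 0 0 0 0 0 -1" --pt "0 0 0 0 0 0 -1" --pt "0 0 0 0 0 0 -1" --pt "0 0 0 0 0 0 -1" --newtons 60

```text
t: 5.4
tcp_pos: [0.5237, 0.0106, 0.0716]
tool_rot: [0.658, 0.753, -0.0, -0.0]
force: [-0.4, -0.1, -0.0]
finger_gap: -0.002
gripper_force: 0.0
```

The fingers shut on nothing, so I'm looking before going on.

```bash
python3 - <<'E'
from h import *
S=snap('scene');T=snap('top')
a=np.hstack([cv2.resize(s['image'][120:270,220:350],(390,450),interpolation=2) for s in (S,T)])
cv2.imwrite('pics/s3.png',a[:,:,::-1])
s=manip.sense(); print(s['tcp_pos'],s['force'],s['finger_gap'],s['gripper_force'])
for n,s in(('s',S),('t',T)):
    P=np.array([depth(s,u,v) for u in range(240,350) for v in range(140,270)])
    k=P[(P[:,2]>.085)&(P[:,2]<.096)&(abs(P[:,0]-.52)<.08)&(abs(P[:,1]-.01)<.05)]; print(n,len(k),k.min(0) if len(k) else'',k.max(0) if len(k) else'')
E
```

```text
[0.52369257 0.01061026 0.07155641] [ 0.23073273 -0.24314746  0.24208389] 0.0025746473100851856 0.0
s 0  
t 0
```

View pics/s3.png

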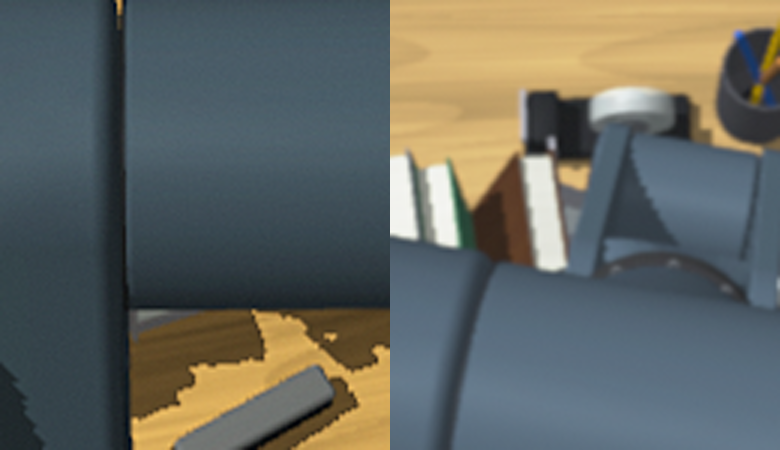

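Both views are blocked: scene shows only the forearm, and top shows the wrist over the knob. A small slow lift will show whether the fingers hold the knob after all.

>>> drive_tool --pt "0 0 -0.003 0 0 0 -1" --pt "0 0 -0.003 0 0 0 -1" --pt "0 0 -0.002 0 0 0 -1" --pt "0 0 0 0 0 0 -1"

```text
t: 5.9
tcp_pos: [0.5241, 0.0106, 0.0801]
tool_rot: [0.658, 0.753, 0.0, 0.0]
force: [-0.9, 0.5, 0.3]
finger_gap: -0.001
gripper_force: 0.0
```

```bash
python3 - <<'E'
from h import *
s=manip.sense(); print(s)
E
```

```text
{'t': 5.9, 'q': array([-1.93224049e-01,  5.84120365e-01,  1.79591122e+00,  1.51549913e-05,
        7.60586069e-01, -3.27713384e-01]), 'qd': array([-0.00076414,  0.00634594,  0.00544707,  0.0004849 , -0.00327387,
        0.00254702]), 'tau': array([ 1.10895382e-02, -3.94579661e+01, -1.04685697e+01, -3.17334734e-04,
        2.33601616e-02, -9.17818397e-06]), 'tcp_pos': array([0.52407041, 0.01056593, 0.08007667]), 'tool_rot': array([6.57999390e-01, 7.53018304e-01, 2.48834433e-04, 4.19244099e-04]), 'force': array([-0.87719473,  0.4519653 ,  0.31440357]), 'ft_torque': array([0.0122288 , 0.00381021, 0.03915903]), 'gripper_force': 0.0, 'finger_gap': -0.0009228101234879266}
```

>>> drive_tool --pt "0 0 -0.03 0 0 0 -1" --pt "0 0 -0.04 0 0 0 -1" --pt "0 0 -0.05 0 0 0 -1" --pt "-0.03 0 -0.04 0 0 0 -1" --pt "-0.05 0 0 0 0 0 -1" --pt "-0.05 0 0 0 0 0 -1" --pt "-0.05 0 0 0 0 0 -1" --pt "-0.05 0 0 0 0 0 -1" --pt "-0.02 0 0 0 0 0 -1" --pt "0 0 0 0 0 0 -1"

```text
t: 6.9
tcp_pos: [0.5573, -0.2402, 0.2392]
tool_rot: [0.659, 0.752, -0.0, 0.0]
force: [-0.8, 1.1, 0.2]
finger_gap: 0.001
gripper_force: 0.0
```

```bash
python3 - <<'E'
from h import *
S=snap('scene');T=snap('top')
a=np.hstack([s['image'][100:370,200:500] for s in (S,T)])
a=cv2.resize(a,(800,360)); cv2.imwrite('pics/s4.png',a[:,:,::-1])
s=manip.sense(); print(s['tcp_pos'],s['force'])
for n,s,c in(('s',S,(290,210)),('t',T,(313,219))):
    P=np.array([depth(s,u,v) for u in range(c[0]-12,c[0]+13) for v in range(c[1]-12,c[1]+13)])
    k=P[(P[:,2]>.083)&(P[:,2]<.11)]; print(n,len(k),k.mean(0) if len(k) else '')
    # lowest arm points near the tcp column (finger tips), z 0.2..0.3
    P=np.array([depth(s,u,v) for u in range(0,560,2) for v in range(0,420,2)])
    k=P[(P[:,2]>.19)&(P[:,2]<.27)&(P[:,1]<-.1)&(P[:,0]>.4)]; print('arm',len(k),k.min(0) if len(k) else '',k.max(0) if len(k) else '',k.mean(0)if len(k) else '')
E
```

```text
[ 0.55658857 -0.2362267   0.23908598] [ 0.59314243 -0.05217254 -0.19663731]
s 0 
arm 76 [ 0.83898433 -0.58395422  0.19000559] [ 0.92555851 -0.48213984  0.1946671 ] [ 0.88479629 -0.53296676  0.19145418]
t 0 
arm 123 [ 0.78312546 -0.58291547  0.1900033 ] [ 0.92946361 -0.45478193  0.19621662] [ 0.85785001 -0.51711408  0.19123627]
```

View pics/s4.png

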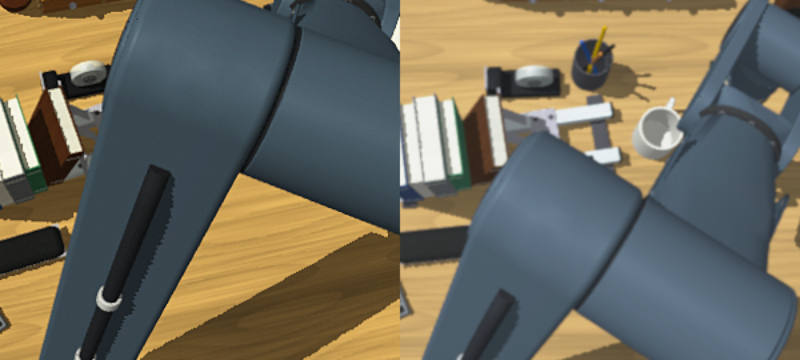

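The elbow hides the knob in both crops. To compare the cameras with the arm, I'll return to the start side, where the view was clear, with the gripper in view.

>>> drive_tool --pt "0.03 0 -0.04 0 0 0 -1" --pt "0.05 0 -0.04 0 0 0 -1" --pt "0.05 0 0 0 0 0 -1" --pt "0.05 0 0 0 0 0 -1" --pt "0.05 -0.01 0 0 0 0 -1" --pt "0.05 -0.01 0 0 0 0 -1" --pt "0.05 -0.01 0 0 0 0 -1" --pt "0.05 -0.01 0 0 0 0 -1" --pt "0.05 -0.01 0 0 0 0 -1" --pt "0.05 -0.01 0 0 0 0 -1"

```text
t: 8.0
tcp_pos: [0.4335, 0.2171, 0.311]
tool_rot: [0.657, 0.754, -0.0, -0.0]
force: [0.8, -1.0, -0.1]
finger_gap: 0.005
gripper_force: 0.0
```

>>> drive_tool --pt "0.04 -0.01 0 0 0 0 -1" --pt "0.04 -0.01 0 0 0 0 -1" --pt "0.04 -0.01 0 0 0 0 -1" --pt "0.04 -0.01 0 0 0 0 -1" --pt "0.04 -0.01 0 0 0 0 -1" --pt "0 0 0 0 0 0 -1"

```text
t: 8.6
tcp_pos: [0.3557, 0.4099, 0.3108]
tool_rot: [0.655, 0.756, 0.0, -0.001]
force: [-0.0, -0.2, -0.4]
finger_gap: -0.001
gripper_force: 0.0
```

```bash
cat >> h.py <<'E'
def proj(s,P):
    E=np.array(s['extrinsics']); c=E[:3,:3].T@(np.array(P)-E[:3,3]); x=np.array([c[0],-c[1]])/-c[2]
    x=x*(1+s['k1']*(x@x)); return x*f(s)+[s['cx'],s['cy']]
E
python3 - <<'E'
from h import *
S=snap('scene');T=snap('top'); q=manip.sense(); p=q['tcp_pos']; print(p,q['t'])
out=[]
for s in(S,T):
    im=s['image'].copy()
    for dz,col in((-.014,(255,0,0)),(.1,(0,255,0)),(.2,(255,255,0))):
        x=proj(s,p+[0,0,dz]); print(x); cv2.drawMarker(im,tuple(int(i) for i in x),col,0,9)
    out.append(im[120:420,0:400])
cv2.imwrite('pics/s5.png',np.hstack(out)[:,:,::-1])
for s,c in((S,(290,210)),(T,(313,219))):
    P=np.array([depth(s,u,v) for u in range(c[0]-25,c[0]+26) for v in range(c[1]-15,c[1]+16)])
    k=P[(P[:,2]>.083)&(P[:,2]<.11)&(P[:,1]<.04)]; print(len(k),(k.mean(0),k.min(0),k.max(0)) if len(k) else '')
E
```

```text
[0.35778065 0.40632573 0.31061495] 8.7
[109.10887649 295.69348078]
[ 85.43211715 287.42518438]
[ 58.13919384 277.82795105]
[119.62449428 283.9527455 ]
[ 97.25837075 279.7923112 ]
[ 72.47369856 275.14856702]
102 (array([0.52272777, 0.01014363, 0.09059445]), array([ 0.50903587, -0.00386899,  0.08309183]), array([0.53786003, 0.02339203, 0.09591165]))
105 (array([0.52453178, 0.00907922, 0.08950988]), array([ 0.51172343, -0.00319535,  0.08314576]), array([0.53682577, 0.0215885 , 0.09504609]))
```

View pics/s5.png

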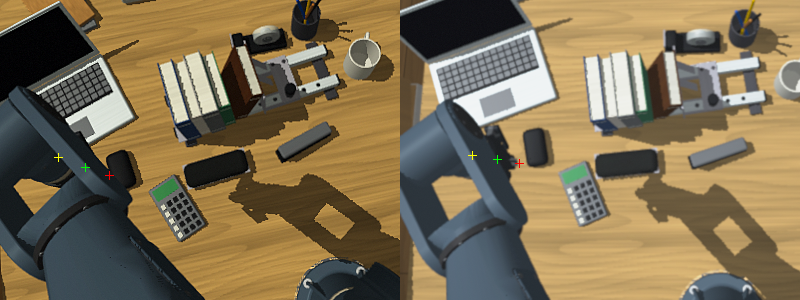

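The knob has not moved, at about (292,90) in the left crop. The gripper shows dark at about (505,150) in the right crop, close to the TCP marker at (519,164). I'll measure the gripper from depth and compare it with its reported pose.

```bash
python3 - <<'E'
from h import *
for n in('top','scene'):
    s=pickle.load(open(n+'.pkl','rb')); p=np.array([0.3578,0.4063,0.3106])
    R=np.array([[-.134,.991,0],[.991,.134,0],[0,0,-1]]) # rows tool axes
    L=[]
    for u in range(60,140):
        for v in range(240,310):
            z=s['z_map'][v,u]
            if z<=0: continue
            P=depth(s,u,v)
            if P[2]>.25 and P[2]<.40: L.append(np.r_[u,v,R@(P-p),s['image'][v,u].max()])
    L=np.array(L); print(n,len(L))
    if len(L)==0: continue
    for lo in np.arange(-.09,.04,.01):
        k=L[(L[:,4]>=lo)&(L[:,4]<lo+.01)&(abs(L[:,2])<.1)&(abs(L[:,3])<.1)]
        if len(k): print(f'{lo:.2f}',len(k),'toolx',k[:,2].min().round(3),k[:,2].max().round(3),'tooly',k[:,3].min().round(3),k[:,3].max().round(3),'lum',np.median(k[:,5]))
E
```

```text
top 233
-0.09 60 toolx -0.012 -0.004 tooly -0.037 0.047 lum 41.0
-0.08 69 toolx -0.014 -0.002 tooly -0.035 0.035 lum 40.0
-0.07 28 toolx -0.013 -0.001 tooly -0.017 0.03 lum 48.5
-0.06 18 toolx -0.011 -0.006 tooly -0.013 0.007 lum 66.5
-0.05 29 toolx -0.011 0.0 tooly -0.013 0.014 lum 71.0
-0.04 24 toolx -0.011 0.002 tooly -0.013 0.013 lum 92.5
-0.03 5 toolx -0.01 -0.008 tooly -0.006 -0.001 lum 138.0
scene 11
-0.09 6 toolx -0.009 -0.008 tooly 0.031 0.041 lum 6.5
-0.08 5 toolx -0.011 -0.009 tooly 0.024 0.034 lum 25.0
```

By depth, the shut fingers seem to end about 27 mm behind the reported TCP. That would explain the miss, because they shut above the knob. I'll check with a close crop.

```bash
python3 - <<'E'
from h import *
s=pickle.load(open('top.pkl','rb')); im=s['image'][250:310,85:155]
z=s['z_map'][250:310,85:155]
cv2.imwrite('pics/s6.png',np.hstack([cv2.resize(im,None,fx=5.5,fy=5.5,interpolation=0)[:,:,::-1],cv2.cvtColor(cv2.resize(np.uint8(np.clip((1.3-z)*400,0,255)),None,fx=5.5,fy=5.5,interpolation=0),8)]))
for v in range(266,296,3): print(v,[round(float(depth(s,u,v)[2]),3) if s['z_map'][v,u]>0 else 0 for u in range(102,128,2)])
E
```

```text
266 [0.473, 0.396, 0.392, 0.387, -0.003, -0.002, -0.004, -0.004, -0.003, 0.0, -0.002, 0.017, 0.025]
269 [0.476, 0.467, 0.379, -0.001, 0.0, -0.003, -0.002, -0.006, -0.0, 0.002, 0.002, -0.001, 0.032]
272 [0.481, 0.472, 0.406, 0.384, 0.0, 0.001, -0.007, -0.003, -0.002, -0.006, 0.002, -0.002, 0.022]
275 [0.479, 0.471, 0.41, 0.386, 0.379, 0.35, 0.007, -0.005, -0.001, 0.002, -0.001, -0.003, 0.026]
278 [0.48, 0.472, 0.392, 0.387, 0.379, 0.366, 0.354, 0.344, 0.001, 0.001, 0.004, 0.004, 0.024]
281 [0.478, 0.47, 0.41, 0.39, 0.372, 0.364, 0.356, 0.346, -0.001, 0.003, -0.003, -0.0, -0.001]
284 [0.477, 0.423, 0.411, 0.403, 0.381, 0.366, 0.355, 0.347, -0.003, -0.003, 0.004, 0.004, -0.001]
287 [0.609, 0.428, 0, 0.404, 0.38, 0.356, 0.346, -0.003, 0.003, 0.001, -0.007, -0.005, -0.005]
290 [0.617, 0.39, 0.388, 0.377, -0.003, 0.0, -0.002, -0.003, 0.0, -0.0, -0.006, -0.004, -0.005]
293 [0.624, 0.618, 0.395, 0.394, 0.386, -0.001, 0.001, -0.001, -0.0, 0.001, -0.001, 0.003, -0.001]
```

View pics/s6.png

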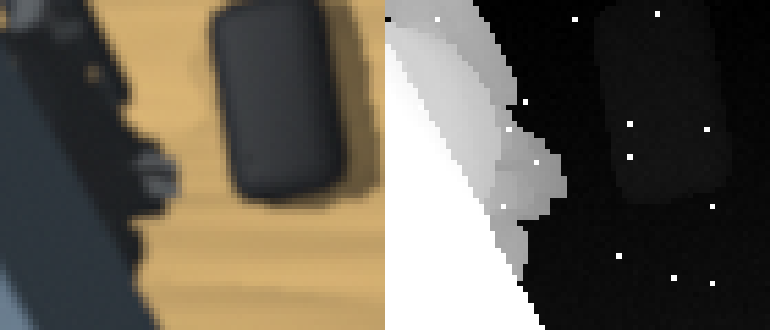

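The crop shows the grey pads ending at about (175,195). Their depth gives world z ≈ 0.343, while the reported TCP puts the tips at 0.297. So the real fingertips are about 45 mm higher than reported, with no sideways error. I'll go back and descend further, watching the force.

>>> drive_tool --pt "-0.042 0.011 0 0 0 0 0.3" --pt "-0.042 0.011 0 0 0 0 0.3" --pt "-0.042 0.011 0 0 0 0 0.3" --pt "-0.042 0.011 0 0 0 0 0.3" --pt "-0.042 0.011 0 0 0 0 0.3" --pt "-0.042 0.011 0 0 0 0 0.3" --pt "-0.042 0.011 0 0 0 0 0.3" --pt "-0.042 0.011 0 0 0 0 0.3" --pt "-0.042 0.011 0 0 0 0 0.3" --pt "-0.037 0.011 0 0 0 0 0.3"

```text
t: 9.7
tcp_pos: [0.5244, 0.0061, 0.311]
tool_rot: [0.659, 0.752, -0.0, -0.0]
force: [-0.1, 0.1, 0.0]
finger_gap: 0.648
gripper_force: 0.0
```

>>> drive_tool --pt "0 0 0 0 0 0 0.3" --pt "0 0 0 0 0 0 0.3"

```text
t: 9.9
tcp_pos: [0.5241, 0.0079, 0.3106]
tool_rot: [0.659, 0.752, -0.0, -0.001]
force: [-0.4, 1.1, 0.6]
finger_gap: 0.645
gripper_force: 0.0
```

>>> drive_tool --pt "0.002 0.0007 0.04 0 0 0 0.3" --pt "0 0 0.04 0 0 0 0.3" --pt "0 0 0.04 0 0 0 0.3" --pt "0 0 0.04 0 0 0 0.3" --pt "0 0 0.04 0 0 0 0.3" --pt "0 0 0.03 0 0 0 0.3" --pt "0 0 0.006 0 0 0 0.3" --pt "0 0 0 0 0 0 0.3"

```text
t: 10.7
tcp_pos: [0.5244, 0.0121, 0.0746]
tool_rot: [0.658, 0.753, -0.001, -0.001]
force: [-0.3, -0.3, 0.3]
finger_gap: 0.646
gripper_force: 0.0
```

>>> drive_tool --pt "0 0 0.01 0 0 0 0.3" --pt "0 0 0.01 0 0 0 0.3" --pt "0 0 0.008 0 0 0 0.3" --pt "0 0 0.005 0 0 0 0.3" --pt "0 0 0 0 0 0 0.3"

```text
t: 11.2
tcp_pos: [0.5251, 0.0111, 0.0412]
tool_rot: [0.658, 0.753, -0.0, -0.001]
force: [0.4, -0.1, -0.2]
finger_gap: 0.649
gripper_force: 0.0
```

>>> drive_tool --pt "-0.001 0 0.005 0 0 0 0.3" --pt "0 0 0.005 0 0 0 0.3" --pt "0 0 0 0 0 0 0.3"

```text
t: 11.5
tcp_pos: [0.5253, 0.0101, 0.0312]
tool_rot: [0.658, 0.753, -0.0, -0.0]
force: [-0.6, 0.1, 1.2]
finger_gap: 0.65
gripper_force: 0.0
```

>>> drive_tool --pt "0 0 0 0 0 0 -1" --pt "0 0 0 0 0 0 -1" --pt "0 0 0 0 0 0 -1" --pt "0 0 0 0 0 0 -1" --pt "0 0 0 0 0 0 -1" --pt "0 0 0 0 0 0 -1" --newtons 60

```text
t: 12.1
tcp_pos: [0.5257, 0.0101, 0.0321]
tool_rot: [0.658, 0.753, 0.0, 0.0]
force: [-1.8, -0.5, 4.4]
finger_gap: 0.31
gripper_force: 58.7
```

The knob is held (gap about 26 mm). Lifting.

>>> drive_tool --pt "0 0 -0.004 0 0 0 -1" --pt "0 0 -0.004 0 0 0 -1" --pt "0 0 -0.004 0 0 0 -1" --pt "0 0 -0.001 0 0 0 -1" --pt "0 0 0 0 0 0 -1" --pt "0 0 0 0 0 0 -1"

```text
t: 12.7
tcp_pos: [0.5255, 0.0101, 0.0445]
tool_rot: [0.658, 0.753, -0.0, -0.0]
force: [1.6, -1.3, -10.7]
finger_gap: 0.308
gripper_force: 59.5
```

>>> drive_tool --pt "0.002 0 -0.001 0 0 0 -1" --pt "0.004 0 0 0 0 0 -1" --pt "0.004 0 0 0 0 0 -1" --pt "0.004 0 0 0 0 0 -1" --pt "0.004 0 0 0 0 0 -1" --pt "0.004 0 0 0 0 0 -1" --pt "0 0 0 0 0 0 -1"

```text
t: 13.4
tcp_pos: [0.5225, 0.0329, 0.0459]
tool_rot: [0.658, 0.753, 0.0, -0.0]
force: [1.6, 0.5, -11.4]
finger_gap: 0.31
gripper_force: 59.6
```

>>> drive_tool --pt "0.004 0 0 0 0 0 -1" --pt "0.004 0 0 0 0 0 -1" --pt "0.004 0 0 0 0 0 -1" --pt "0.003 0 0 0 0 0 -1" --pt "0.002 0 0 0 0 0 -1" --pt "0.001 0 0 0 0 0 -1" --pt "0 0 0 0 0 0 -1" --pt "0 0 0 0 0 0 -1"

```text
t: 14.2
tcp_pos: [0.5202, 0.05, 0.0458]
tool_rot: [0.658, 0.753, 0.0, -0.0]
force: [2.0, -0.7, -10.4]
finger_gap: 0.311
gripper_force: 59.6
```

>>> drive_tool --pt "0 0 0.003 0 0 0 -1" --pt "0 0 0.003 0 0 0 -1" --pt "0 0 0 0 0 0 -1"

```text
t: 14.5
tcp_pos: [0.5202, 0.05, 0.0395]
tool_rot: [0.658, 0.753, 0.0, -0.0]
force: [1.2, 0.0, -8.9]
finger_gap: 0.307
gripper_force: 59.7
```

The force still follows the spring below 11 mm of lift, so the pin is entering the hole. Lowering the rest.

>>> drive_tool --pt "0 0 0.003 0 0 0 -1" --pt "0 0 0.003 0 0 0 -1" --pt "0 0 0.002 0 0 0 -1" --pt "0 0 0 0 0 0 -1" --pt "0 0 0 0 0 0 -1"

```text
t: 15.0
tcp_pos: [0.5203, 0.0499, 0.0322]
tool_rot: [0.658, 0.753, 0.0, 0.0]
force: [-0.4, 0.9, -3.0]
finger_gap: 0.312
gripper_force: 60.1
```

>>> drive_tool --pt "0 0 0.001 0 0 0 -1" --pt "0 0 0.001 0 0 0 -1" --pt "0 0 0 0 0 0 -1" --pt "0 0 0 0 0 0 -1" --pt "0 0 0 0 0 0 -1"

```text
t: 15.5
tcp_pos: [0.5205, 0.0498, 0.032]
tool_rot: [0.658, 0.753, 0.0, 0.001]
force: [-3.4, 1.9, 13.3]
finger_gap: 0.315
gripper_force: 61.0
```

```bash
python3 - <<'E'
from h import *
s=manip.sense(); print(s['tcp_pos'],s['force'],s['gripper_force'],s['t'])
T=snap('top');S=snap('scene')
cv2.imwrite('pics/s7.png',cv2.resize(np.hstack([s['image'][120:270,150:350] for s in(S,T)]),(800,300))[:,:,::-1])
E
```

```text
[0.52049055 0.04978022 0.03202482] [-3.42177644  1.85641019 13.34471789] 60.967522859573364 15.5
```

View pics/s7.png

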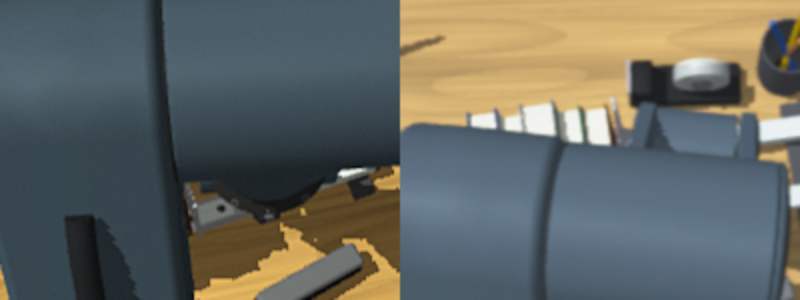

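The right crop shows the last book's page block parallel to the row at about (598,125), with the end plate upright beside it. The pin is bottomed: 13 N of reaction at the starting height, after 40 mm of travel.

>>> drive_tool --pt "0 0 0 0 0 0 -1" --pt "0 0 0 0 0 0 -1" --pt "0 0 0 0 0 0 -1" --pt "0 0 0 0 0 0 -1"

```text
t: 16.0
tcp_pos: [0.5205, 0.0498, 0.032]
tool_rot: [0.658, 0.753, 0.0, 0.001]
force: [-4.6, 2.7, 13.6]
finger_gap: 0.306
gripper_force: 61.0
```

```bash
python3 -c "
from station import manip
print(manip.sign_off())"
```

```text
the job is handed in; nothing more can be done
None
```

I moved the bookend 40 mm to the next hole with the pin down in it, the knob still held at about 60 N and the book upright as far as the cameras could see; I handed the job in at 16 s, and the sign-off returned no verdict.

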